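# Hang glaze test tiles round a bent drying rail

### The job

Gently slide the blue glaze test tile, which hangs on the outer leg of the bent steel rail, round the bend onto the straight drying leg over the drip tray, far enough along to leave room; then take the green tile from the wooden rack, thread it over the rail's open end and slide it round the bend too, so that both hang freely on the drying leg. Do not force a tile that binds, and leave the other tiles and pots standing where they are.

Things in the scene. Friction and masses are not known exactly. Their poses are not given: they have to be found in the camera images.
- rail: fixed level round steel rod, 8 mm thick, axis 140 mm above the table, bent once by 1.2 rad. Origin on the table under the corner where the axes of its two legs cross; z up. The outer leg lies along own -y, its open tip 175 mm from the corner. Coming from the tip (+y) the rod turns right: the drying leg leaves the corner 1.2 rad clockwise from +y, towards +x, and ends in a post
- drying_leg: fixed wooden post and grey drip tray of the rail. Origin on the table at the rail's corner, own x along the drying leg away from the bend, z up. The post (24 x 40 mm, 154 mm high) closes the drying leg: its face is at x = 165 mm. The tray lies on the table under the leg, x 35 to 190 mm, 110 mm wide, 16 mm high
- rail_tip (a point): open tip of the rail (on the rod's axis, start of the 4 mm round end cap); axes as the rail's
- bend_start (a point): point on the rod's axis where the outer leg meets the bend, 34 mm from the corner; axes as the rail's. The bend is an arc of 50 mm radius (rod axis) from here to bend_end; its centre is at own x = 50 mm
- bend_end (a point): point on the rod's axis where the bend meets the drying leg; x along the drying leg towards the post, z up
- leg_end (a point): point on the rod's axis at the post's face, end of the drying leg; axes as bend_end
- blue_tile: test tile, upright: 46 mm wide (own y), 16 thick (x), 115 tall (z), 0.10 to 0.19 kg; origin at the centre of its underside. A 16 mm hole runs through its thickness (along x), centre 70 mm above the underside. Above 87 mm it narrows to a grip tab 30 mm wide (y), 16 thick. Glazed blue, bare clay round the hole. Starts hanging by its hole on the outer leg, free to slide and swing
- green_tile: test tile, upright: 46 mm wide (own y), 16 thick (x), 115 tall (z), 0.10 to 0.19 kg; origin at the centre of its underside. A 16 mm hole runs through its thickness (along x), centre 70 mm above the underside. Above 87 mm it narrows to a grip tab 30 mm wide (y), 16 thick. Glazed green, bare clay round the hole. Starts standing in one of the three slots of the rack
- blue_tile_hole (a point): centre of the blue tile's hole: in the middle of its thickness; axes as the tile's (x through the hole, z up)
- green_tile_hole (a point): centre of the green tile's hole: in the middle of its thickness; axes as the tile's (x through the hole, z up)
- rack: fixed pine tile rack 190 x 75 mm, 38 mm high; origin on the table under its centre. Three slots 60 mm apart along own x (middle one at the origin), each 19 mm (x) by 59 mm (y), its floor 12 mm above the table; the tiles stand in them with own axes along the rack's. The slots are closed at all sides to at least 32 mm above the table: lift a tile straight up
- white_tile: as the green tile but white; bystander in another slot of the rack
- brown_tile: as the green tile but brown; bystander in another slot of the rack
- bud_vase_near: loose white bud vase, 50 mm wide and 95 mm tall, origin at the centre of its underside; bystander on the -x side of the outer leg. The tiles on the rail pass through the gap between the two bud vases
- bud_vase_far: loose grey-green bud vase, 50 mm wide and 95 mm tall, origin at the centre of its underside; bystander on the +x side of the outer leg
- spotted_bowl: loose white bowl, 90 mm wide, 50 mm high; origin at the centre of its underside; bystander
- round_vase: loose round white vase, 110 mm wide, 108 mm high; origin at the centre of its underside; bystander
- brush_pot: loose white pot with green stripes, 72 mm wide and 100 mm high, brushes stick up to 165 mm; origin at the centre of its underside; bystander
Mind the look-alikes: they are no part of the job. Leave any pink, red or yellow look-alike of the green_tile alone.

How it is judged:
By the outcome, as a careful person would: the job done as asked, in the order asked, and still so for the second after the job is handed in, with the robot touching nothing.
It also fails if it takes over 72 s, if anything falls off the work surface, if the arm or the gripper's body presses on something with over 40 N, if the wrist force passes 120 N, or if a joint passes its speed limit or range.

### The arm

A 6-joint arm with a two-finger parallel gripper is mounted at the origin on the work surface. World frame = base frame: x ahead of the robot, y to its left, z up, the work surface at z = 0. Lengths are in m, angles in rad, forces in N, time in s.
With the tool pointing down it reaches from about 0.375 to 0.975 m from the base axis. Payload 3.8 kg.
Tool frame: the origin (TCP) lies midway between the tips of the shut fingers; the grasp point (between the pads) lies 19 mm behind it; z points along the fingers, y is the line along which they close (so a half turn about z gives the same grasp; the last joint's range is limited). The gripper opens to 85 mm and grips with 20 to 120 N. Pads are 22 mm wide; open, the fingers measure 114 mm over their backs; the gripper's body (76 mm by 85 mm) begins 54 mm behind the grasp point. The pads swing forward as they close: fully open they stand 13 mm farther back than shut.
Start: joints at [1.183, 0.264, 1.604, -0, 1.274, -0.037], TCP at [0.232, 0.634, 0.231] pointing down, gripper open.
Joint ranges: [-2.63, 2.63], [-0.94, 2.18], [0.31, 2.57], [-1.31, 4.45], [0, 2.66], [-2.55, 2.55]. Speed limits (rad/s): [2.57, 2.57, 3.14, 3.14, 3.14, 3.14].

### API

Orientations are given as a rotation vector (axis times angle).
In Python, from workcell import status, read_camera, workorder, masks_of gives the robot as it stands.
- The arm moves only by the tool drive_tool, never from a script. Its argument "rows" is a list of rows, each a list of 7 numbers: the turn, a rotation vector about the tool's x, y, z in degrees, then the shift along the tool's x, y, z in m, then the opening, from 0 (shut) to 1 (fully open). In form: [[ax, ay, az, tx, ty, tz, claw], ...]. A call has 1 to 8 rows; each row shifts and turns the commanded pose from where the row before left it, along the tool's axes as they then stand; what a row does not reach is not made up. A row lasts 1/12 s, in which the tool goes at most 41.7 mm and 7.16 degrees, less where a joint would pass 70% of its speed; a pose out of reach is approached as far as the arm can. A call is refused whole if a number of a shift passes 0.0417 or a number of a turn 7.16, either way. A call with a gripper value outside its range is refused whole. The fingers move at their own pace and stop on an object; "force" is the grip in N (left out, the last holds). Time passes only in rows, so rows that do not move let the fingers close. It gives the time, the measured TCP pose, the force, the opening and the grip force at its end, in the units of the state.
- status.read_state(): the state, without advancing time (a new reading comes with each control period).
- read_camera(name): name is "side" or "top"; returns a dict with "color" (400x640x3 uint8, red, green, blue), "intrinsics" (3x3 intrinsics, pixels), "world_from_camera" (4x4, takes a point from camera to world coordinates). Camera axes: x right, y up, looking along -z (the intrinsics and any distortion apply to the point x, -y, -z); pixel columns grow to the right and rows downward; lengths in m; the calibration is good to about 2 mm. A picture is of the moment at which its call begins. There is no depth.
- workorder.finish_job(): hands the job in; it is judged then, once.
Trained networks look in a picture, given as the dict that the camera call returned (one of the last four; its "shot" number tells which), for a name from the list of things; names that differ only in an ending like _2 or _b are one class to them, and where a whole thing is asked for, a point or a joint stands for the part that bears it (a point fixed in the world has none). Each returns a list of dicts, best first, with "score" (0 to 1); they miss things now and then, are a little off and sometimes report something else, mostly with a low value. They report only what shows in the picture. A call takes as long as a camera call. They do not tell look-alikes from the thing itself.
- masks_of(picture, name): "mask" (400x640 bool, what is visible of it) and "bbox" ([left, top, right, bottom] in pixels, round what is visible of it).
The state is a dict: "time": time; "q": joint angles; "joint_vel": joint speeds; "joint_torque": joint torques, N m; "tool_pos": TCP position; "tcp_rot": TCP orientation; "wrist_force": force on the tool from outside, world axes, zero at the start; "torque": the same for the moment, N m; "width": opening from 0.0 (shut) to 1.0 (fully open); "grip_force": force on a finger pad.
Only numpy, scipy, OpenCV 4.12 (cv2) and the standard library are available. Lean on these libraries where they do the work, as an engineer would, in place of code of your own. Each camera call takes 0.05 s, during which the arm holds its last target. There are 200 camera calls.

## Working session

There is one attempt and no reset: what is moved stays moved. The work goes in short steps, Python scripts to look and compute and a tool call to move; the robot and the scene stay as the last step left them, time stands still between calls to the robot, and variables do not carry over. Pictures are saved under pics/ and viewed, at most 10 in all, crops included, and the job is handed in when it is done.

Besides the shell and the picture viewer there is one more tool, called after ">>>" by a JSON object that holds its "api" and its "payload". drive_tool: Moves the arm, as the interface text tells. Its arguments: {"type":"object","properties":{"rows":{"type":"array"},"force":{"type":"number"}},"required":["rows"]}

```bash
mkdir -p pics; ls; cat > h.py <<'E'
import numpy as np,cv2
from workcell import status, read_camera, workorder, masks_of
def save(p,f): cv2.imwrite('pics/'+f,p['color'][:,:,::-1])
E
python3 - <<'E'
from h import *
for n in('top','side'):
    p=read_camera(n); save(p,n+'0.png'); print(n,p['intrinsics'].tolist(),np.round(p['world_from_camera'],4).tolist(),[k for k in p])
    for t in ['rail','drying_leg','blue_tile','green_tile','rack','white_tile','brown_tile','bud_vase_near','bud_vase_far']:
        print(t,[(round(r['score'],2),[int(v) for v in r['bbox']]) for r in masks_of(p,t)[:4]])
print(status.read_state())
E
```

```text
pics
top [[472.3348698871769, 0.0, 318.7498069323269], [0.0, 472.3348698871769, 195.5628784412982], [0.0, 0.0, 1.0]] [[0.0124, 0.9869, -0.1606, 0.3222], [-0.9998, 0.0101, -0.0151, 0.0111], [-0.0132, 0.1608, 0.9869, 1.2981], [0.0, 0.0, 0.0, 1.0]] ['color', 'intrinsics', 'world_from_camera', 'shot']
rail [(0.88, [270, 147, 390, 216]), (0.65, [350, 188, 361, 212])]
drying_leg [(0.92, [269, 143, 333, 215])]
blue_tile [(0.74, [350, 188, 362, 213])]
green_tile [(0.88, [195, 279, 215, 293]), (0.85, [168, 202, 184, 220]), (0.69, [158, 234, 186, 250]), (0.67, [211, 217, 234, 230])]
rack [(0.94, [201, 189, 253, 266])]
white_tile [(0.57, [198, 242, 229, 253])]
brown_tile [(0.58, [219, 195, 244, 211])]
bud_vase_near [(0.75, [361, 214, 385, 230])]
bud_vase_far [(0.63, [353, 170, 372, 193])]
side [[389.78273598286097, 0.0, 325.2193135477375], [0.0, 389.78273598286097, 197.54968948593677], [0.0, 0.0, 1.0]] [[0.8502, 0.293, -0.4373, -0.0063], [-0.5264, 0.4727, -0.7067, -0.8248], [-0.0003, 0.8311, 0.5562, 0.7741], [0.0, 0.0, 0.0, 1.0]] ['color', 'intrinsics', 'world_from_camera', 'shot']
rail [(0.87,
[... 508 characters left out ...]
0.87, [351, 208, 369, 243])]
{'time': 1.0, 'q': array([ 1.18309762e+00,  2.63891131e-01,  1.60400338e+00,  2.25990092e-06,
        1.27372093e+00, -3.69086274e-02]), 'joint_vel': array([-0.00194875,  0.00212075, -0.00010761,  0.00100075, -0.00036377,
       -0.00241192]), 'joint_torque': array([-1.60822065e-04, -5.15095603e+01, -3.67731750e+01, -6.24065979e-05,
        1.04066436e-03, -8.98907530e-06]), 'tool_pos': array([0.23195813, 0.63387818, 0.23128387]), 'tcp_rot': array([-5.48198722e-01, -3.09338635e+00,  3.42666496e-05]), 'wrist_force': array([0.18446174, 1.22076542, 0.49046382]), 'torque': array([-0.01344305, -0.0271993 ,  0.03825194]), 'grip_force': 0.0, 'width': 1.0015096068243041}
```

```bash
python3 - <<'E'
import cv2
a=cv2.imread('pics/top0.png')[130:310,150:410]; b=cv2.imread('pics/side0.png')[140:290,190:400]
cv2.imwrite('pics/a.png',cv2.resize(a,(780,540),interpolation=3)); cv2.imwrite('pics/b.png',cv2.resize(b,(798,570),interpolation=3))
E
```

```text
(no output)
```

View pics/a.png

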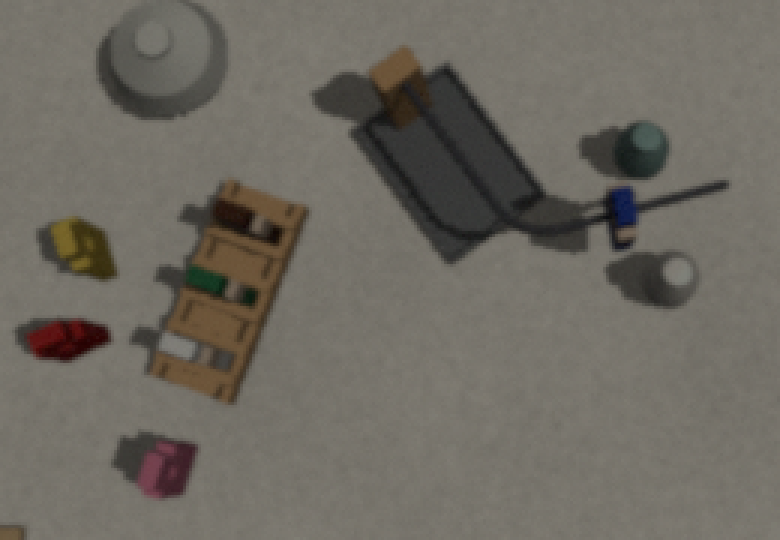

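View pics/b.png

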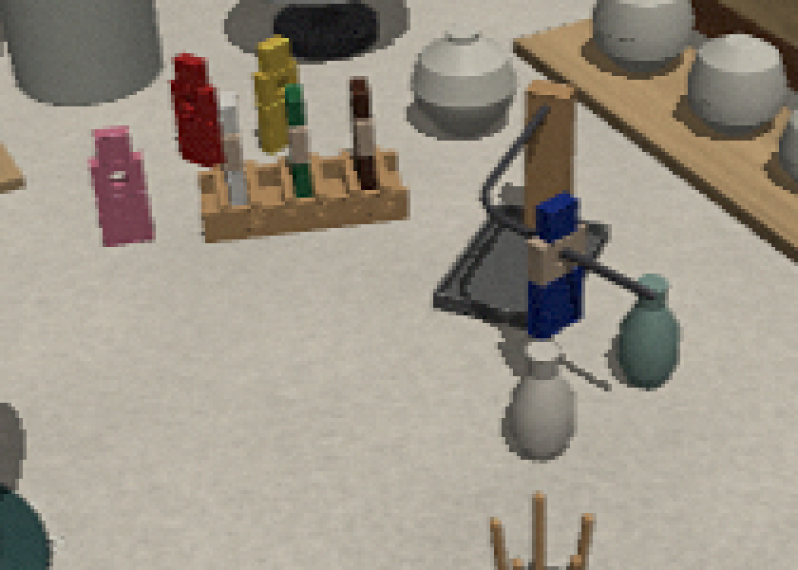

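```bash
cat >> h.py <<'E'
from scipy.optimize import minimize
S=4
def proj(p,X):
    T=np.linalg.inv(p['world_from_camera']); c=np.asarray(X)@T[:3,:3].T+T[:3,3]
    K=p['intrinsics']; return np.c_[K[0,0]*c[:,0]/-c[:,2]+K[0,2],K[1,1]*-c[:,1]/-c[:,2]+K[1,2]]
def box(x0,x1,y0,y1,z0,z1): return np.array([[x,y,z] for x in(x0,x1) for y in(y0,y1) for z in(z0,z1)])
def place(P,x,y,a,z=0): c,s=np.cos(a),np.sin(a); P=np.asarray(P); return np.c_[x+c*P[:,0]-s*P[:,1],y+s*P[:,0]+c*P[:,1],z+P[:,2]]
def tile(): return [box(-.008,.008,-.023,.023,0,.087),box(-.008,.008,-.015,.015,.087,.115)]
def railpts(s):
    """point and yaw of travel in the rail frame; s = 0 at tip, grows towards post"""
    L=.1408; A=.06
    if s<L: return np.array([0,-.175+s]),np.pi/2
    if s<L+A:
        t=(s-L)/.05; return np.array([.05-.05*np.cos(t),-.0342+.05*np.sin(t)]),np.pi/2-t
    a=np.pi/2-1.2; return np.array([np.cos(a),np.sin(a)])*(.0342+s-L-A),a
def railworld(R,s):
    p,a=railpts(s); q=place([[p[0],p[1],.14]],*R)[0]; return q,a+R[2]
STOT=.1408+.06+.165-.0342
def railscene(v):
    R=v[:3]; H=[]
    ss=np.r_[-.004,np.linspace(.002,STOT,30)]
    off=np.array([[a,b,c] for a in(-1,1) for b in(-1,1) for c in(-1,1)])*.0029
    W=[railworld(R,s)[0] for s in ss]
    H+=[np.r_[W[i]+off,W[i+1]+off] for i in range(len(W)-1)]
    d=R[2]+np.pi/2-1.2
    H+=[place(b,R[0],R[1],d) for b in(box(.165,.189,-.02,.02,0,.154),box(.035,.19,-.055,.055,0,.016))]
    q,a=railworld(R,v[3]); H+=[place(b,q[0],q[1],a,.066) for b in tile()]
    return H
def rackscene(v):
    H=[place(box(-.095,.095,-.0375,.0375,0,.038),*v)]
    for o in(-.06,0,.06): H+=[place(place(b,o,0,0,.012),*v) for b in tile()]
    return H
def cyl(v,r,h):
    t=np.linspace(0,2*np.pi,24); return [np.array([[v[0]+r*np.cos(a),v[1]+r*np.sin(a),z] for a in t for z in(0,h)])]
def render(p,H):
    im=np.zeros((400*S,640*S),np.uint8)
    for h in H:
        q=(proj(p,h)+.5)*S-.5
        cv2.fillConvexPoly(im,cv2.convexHull(np.round(q*16).astype(np.int32)),1,shift=4)
    return im
def fit(model,obs,x0,step):
    M=[(p,cv2.resize(m.astype(np.uint8),None,fx=S,fy=S,interpolation=0)) for p,m in obs]
    def cost(v):
        H=model(v); c=0
        for p,m in M:
            r=render(p,H); c+=1-(r&m).sum()/(r|m).sum()
        return c
    x0=np.array(x0,float); sim=np.vstack([x0]+[x0+np.eye(len(x0))[i]*step[i] for i in range(len(x0))])
    r=minimize(cost,x0,method='Nelder-Mead',options=dict(initial_simplex=sim,maxiter=150,xatol=1e-4,fatol=1e-4))
    return r.x,r.fun
def best(p,n,box=None):
    ms=masks_of(p,n)
    for m in ms:
        if box is None or (m['bbox'][0]>=box[0] and m['bbox'][1]>=box[1] and m['bbox'][2]<=box[2] and m['bbox'][3]<=box[3]): return m['mask']
    return np.zeros((400,640),bool)
def ray(p,u,v,z):
    K=p['intrinsics']; M=p['world_from_camera']; d=M[:3,:3]@np.array([(u-K[0,2])/K[0,0],-(v-K[1,2])/K[1,1],-1]); o=M[:3,3]; return o+d*(z-o[2])/d[2]
def draw(p,H,f,crop,k):
    im=cv2.resize(p['color'][:,:,::-1],None,fx=S,fy=S,interpolation=2)
    for h in H: cv2.polylines(im,[cv2.convexHull(np.round((proj(p,h)+.5)*S-.5).astype(np.int32))],1,(0,255,255),1)
    x0,y0,x1,y1=[c*S for c in crop]; return cv2.resize(im[y0:y1,x0:x1],None,fx=k/S,fy=k/S,interpolation=3)
E
python3 - <<'E'
from h import *
import json
t=read_camera('top'); s=read_camera('side')
print('tip',ray(t,391.7,191,.14),'corner',ray(t,322,206,.14),'postTop',ray(t,285,153,.154),'rack',ray(t,227,227,.03),ray(t,237,193,.03),ray(t,213,260,.03))
tip=ray(t,391.7,191,.14)[:2]; cor=ray(t,322,206,.14)[:2]
d=cor-tip; yaw=np.arctan2(d[1],d[0])-np.pi/2
c0=tip+.175*d/np.linalg.norm(d)
o=[(p,best(p,'rail')|best(p,'drying_leg')|best(p,'blue_tile')) for p in(t,s)]
R,f=fit(railscene,o,[*c0,yaw,.07],[.01,.01,.1,.02]); print(R,f)
a=ray(t,237,193,.03)-ray(t,213,260,.03)
B=[(195,185,260,270),(235,150,300,212)]
o=[]
for p,b in zip((t,s),B):
    m=best(p,'rack',b)
    for n in('green_tile','white_tile','brown_tile'): m=m|best(p,n,b)
    o.append((p,m))
C,g=fit(rackscene,o,[*ray(t,227,227,.03)[:2],np.arctan2(a[1],a[0])],[.01,.01,.1]); print(C,g)
V=[]
for n,b,r,h in(('bud_vase_near',None,.025,.095),('bud_vase_far',None,.025,.095),('brush_pot',None,.036,.1),('round_vase',None,.055,.108),('spotted_bowl',None,.045,.05)):
    for p in(t,s): 
        for m in masks_of(p,n)[:2]: print(n,round(m['score'],2),m['bbox'],ray(p,(m['bbox'][0]+m['bbox'][2])/2,(m['bbox'][1]+m['bbox'][3])/2,h/2).round(3))
json.dump(dict(R=list(R),C=list(C)),open('fit.json','w'))
H=railscene(R)+rackscene(C)
A=draw(t,H,'',(190,130,410,280),3.5); Bm=draw(s,H,'',(200,130,400,260),3.8)
cv2.imwrite('pics/o1.png',A); cv2.imwrite('pics/o2.png',Bm)
E
```

```text
tip [ 0.52403422 -0.15228782  0.14      ] corner [0.4846054  0.02035338 0.14      ] postTop [0.61506905 0.11399899 0.154     ] rack [0.44012482 0.27689742 0.03      ] [0.53339538 0.25360258 0.03      ] [0.35146142 0.31050074 0.03      ]
[0.47577082 0.01613415 0.28247642 0.08907934] 0.17547842792829205
[ 0.44289679  0.28062087 -0.33563713] 0.2824173452192019
bud_vase_near 0.54 [364.5, 212.7, 383.8, 230.5] [ 0.457 -0.118  0.048]
bud_vase_near 0.67 [323.0, 232.5, 339.7, 261.4] [ 0.448 -0.123  0.047]
bud_vase_near 0.44 [351.3, 212.1, 369.5, 241.6] [ 0.572 -0.092  0.047]
bud_vase_far 0.87 [353.1, 171.4, 373.2, 190.6] [ 0.567 -0.089  0.048]
bud_vase_far 0.67 [268.8, 145.6, 392.5, 219.3] [ 0.562 -0.001  0.048]
brush_pot 0.66 [437.0, 262.8, 482.4, 290.8] [ 0.316 -0.338  0.05 ]
brush_pot 0.62 [314.7, 272.3, 351.7, 342.3] [ 0.335 -0.309  0.05 ]
round_vase 0.95 [184.6, 128.4, 223.5, 167.4] [0.653 0.344 0.054]
round_vase 0.72 [298.7, 146.3, 327.2, 177.4] [0.65  0.325 0.054]
spotted_bowl 0.93 [430.1, 129.6, 465.4, 158.7] [ 0.677 -0.325  0.025]
spotted_bowl 0.85 [422.1, 250.4, 454.6, 280.4] [ 0.67  -0.321  0.025]
spotted_bowl 0.72 [264.5, 164.4, 271.7, 191.0] [0.471 0.353 0.025]
```

View pics/o1.png

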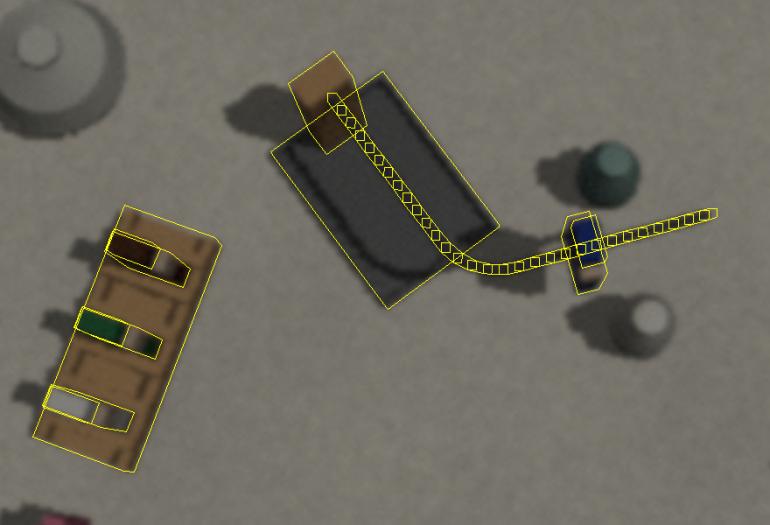

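View pics/o2.png

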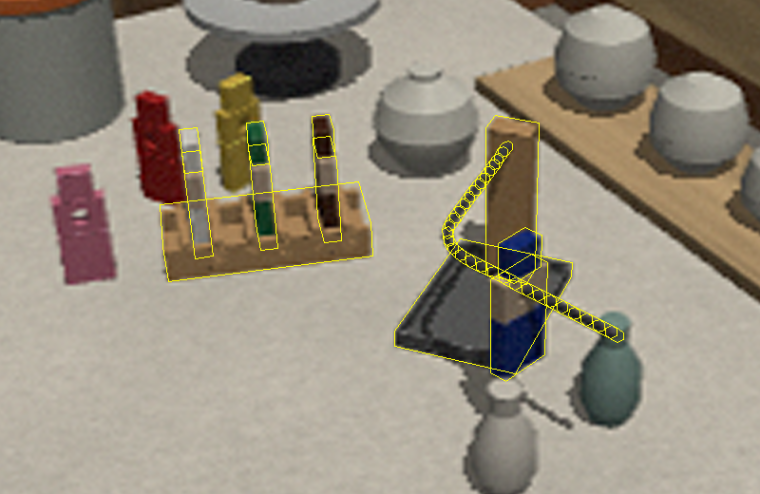

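```bash
cat >> h.py <<'E'
import json
from scipy.spatial.transform import Rotation as Ro
F=json.load(open('fit.json')); RR=np.array(F['R']); CC=np.array(F['C'])
def cur():
    s=status.read_state(); r=Ro.from_rotvec(s['tcp_rot']); y=r.as_matrix()[:,1]
    return s,np.r_[s['tool_pos'],np.arctan2(y[1],y[0])]
def rows(way,claw,vmax=.04,tilt=True,start=None):
    """way: list of (x,y,z,yaw of tool y[,n]); prints tool-frame rows, shift in axes at row start"""
    s,c=cur(); c=c if start is None else start
    print('at',c.round(4),'F',s['wrist_force'].round(1),'w',round(s['width'],3),'g',s['grip_force'],'t',round(s['time'],2),'z-axis',Ro.from_rotvec(s['tcp_rot']).as_matrix()[:,2].round(4))
    out=[]
    for w in way:
        t=np.array(w[:4],float); n=max(int(np.ceil(np.linalg.norm(t[:3]-c[:3])/vmax)),int(np.ceil(abs(np.degrees(t[3]-c[3]))/7)),1)
        d=(t-c)/n
        for i in range(n):
            a=c[3]; Y=np.array([np.cos(a),np.sin(a)]); X=np.array([-Y[1],Y[0]]) # tool z down: x = y cross z
            X=np.array([np.cos(a+np.pi/2),np.sin(a+np.pi/2)])
            out.append([0,0,round(-np.degrees(d[3]),2),round(float(d[:2]@X),4),round(float(d[:2]@Y),4),round(-d[2],4),claw]); c=c+d
    for i in range(0,len(out),8): print(json.dumps(out[i:i+8]))
def railtcp(s,z): 
    q,a=railworld(RR,s); return [q[0],q[1],z,a-np.pi/2]
E
python3 - <<'E'
from h import *
b=railtcp(RR[3],.2); print(b)
rows([b],.6)
E
```

```text
[np.float64(0.49971989805464156), np.float64(-0.06638131095546752), 0.2, np.float64(0.28247642398919126)]
at [0.2319 0.6339 0.2313 1.22  ] F [-1.1  0.2 -0.4] w 0.997 g 0.0 t 2.3 z-axis [-1.e-04 -0.e+00 -1.e+00]
[[0, 0, 2.83, -0.0259, -0.0298, 0.0016, 0.6], [0, 0, 2.83, -0.0273, -0.0285, 0.0016, 0.6], [0, 0, 2.83, -0.0287, -0.0271, 0.0016, 0.6], [0, 0, 2.83, -0.03, -0.0256, 0.0016, 0.6], [0, 0, 2.83, -0.0312, -0.0241, 0.0016, 0.6], [0, 0, 2.83, -0.0324, -0.0225, 0.0016, 0.6], [0, 0, 2.83, -0.0335, -0.0209, 0.0016, 0.6], [0, 0, 2.83, -0.0344, -0.0192, 0.0016, 0.6]]
[[0, 0, 2.83, -0.0354, -0.0175, 0.0016, 0.6], [0, 0, 2.83, -0.0362, -0.0158, 0.0016, 0.6], [0, 0, 2.83, -0.0369, -0.0139, 0.0016, 0.6], [0, 0, 2.83, -0.0376, -0.0121, 0.0016, 0.6], [0, 0, 2.83, -0.0381, -0.0102, 0.0016, 0.6], [0, 0, 2.83, -0.0386, -0.0084, 0.0016, 0.6], [0, 0, 2.83, -0.0389, -0.0064, 0.0016, 0.6], [0, 0, 2.83, -0.0392, -0.0045, 0.0016, 0.6]]
[[0, 0, 2.83, -0.0394, -0.0026, 0.0016, 0.6], [0, 0, 2.83, -0.0395, -0.0006, 0.0016, 0.6], [0, 0, 2.83, -0.0394, 0.0013, 0.0016, 0.6]]
```

>>> {"api": "drive_tool", "payload": {"rows": [[0, 0, 2.8, -0.026, -0.03, 0.0016, 0.6], [0, 0, 2.8, -0.0275, -0.0285, 0.0016, 0.6], [0, 0, 2.8, -0.0285, -0.027, 0.0016, 0.6], [0, 0, 2.8, -0.03, -0.0255, 0.0016, 0.6], [0, 0, 2.8, -0.031, -0.024, 0.0016, 0.6], [0, 0, 2.8, -0.0325, -0.0225, 0.0016, 0.6], [0, 0, 2.8, -0.0335, -0.021, 0.0016, 0.6], [0, 0, 2.8, -0.0345, -0.019, 0.0016, 0.6]]}}

```text
time: 2.97
tool_pos: [0.3456, 0.3377, 0.2186]
tcp_rot: [1.141, 2.927, 0.001]
wrist_force: [1.1, -0.1, -1.0]
width: 0.6
grip_force: 0.0
```

>>> {"api": "drive_tool", "payload": {"rows": [[0, 0, 2.8, -0.0355, -0.0175, 0.0016, 0.6], [0, 0, 2.8, -0.036, -0.016, 0.0016, 0.6], [0, 0, 2.8, -0.037, -0.014, 0.0016, 0.6], [0, 0, 2.8, -0.0375, -0.012, 0.0016, 0.6], [0, 0, 2.8, -0.038, -0.01, 0.0016, 0.6], [0, 0, 2.8, -0.0385, -0.0085, 0.0016, 0.6], [0, 0, 2.8, -0.039, -0.0065, 0.0016, 0.6], [0, 0, 2.8, -0.039, -0.0045, 0.0016, 0.6]]}}

```text
time: 3.63
tool_pos: [0.46, 0.0434, 0.2061]
tcp_rot: [1.688, 2.648, 0.001]
wrist_force: [0.5, -0.4, 0.1]
width: 0.599
grip_force: 0.0
```

```bash
python3 - <<'E'
from h import *
rows([railtcp(RR[3],.195)],.6)
E
```

```text
at [0.46   0.0434 0.2061 0.4355] F [ 0.5 -0.4  0.1] w 0.599 g 0.0 t 3.63 z-axis [ 1.3e-03  1.0e-04 -1.0e+00]
[[0, 0, 2.92, -0.0388, -0.0034, 0.0037, 0.6], [0, 0, 2.92, -0.0389, -0.0014, 0.0037, 0.6], [0, 0, 2.92, -0.0389, 0.0005, 0.0037, 0.6]]
```

>>> {"api": "drive_tool", "payload": {"rows": [[0, 0, 2.9, -0.039, -0.0035, 0.0037, 0.6], [0, 0, 2.9, -0.039, -0.0015, 0.0037, 0.6], [0, 0, 2.9, -0.039, 0.0005, 0.0037, 0.6], [0, 0, 0, 0, 0, 0, 0.6]]}}

```text
time: 3.97
tool_pos: [0.5013, -0.0706, 0.1944]
tcp_rot: [1.889, 2.507, -0.003]
wrist_force: [0.8, 0.5, 0.1]
width: 0.6
grip_force: 0.0
```

```bash
python3 - <<'E'
from h import *
o=[]
for n in('top','side'):
    p=read_camera(n); im=cv2.imread(f'pics/{n}0.png').astype(int)
    m=(im[...,0]>im[...,2]+30)&(im[...,0]>im[...,1]+25)
    if n=='top': m[:,:340]=0; m[:,375:]=0
    m[:180]=0; m[240:]=0
    print(n,m.sum()); m=cv2.morphologyEx(m.astype(np.uint8),cv2.MORPH_CLOSE,np.ones((9,9)))>0; o.append((p,m))
def mod(v):
    q,a=railworld(RR,v[0]); return [place(b,q[0],q[1],a+v[1],.066) for b in tile()]
for oo in (o,o[:1],o[1:]): print(fit(mod,oo,[.09,0],[.005,.1]))
rows([railtcp(RR[3],.195)],.6)
E
```

```text
top 74
side 287
(array([0.09019556, 0.08074193]), np.float64(1.0451949183644547))
(array([ 0.08796684, -0.5176796 ]), np.float64(0.6131361760660248))
(array([0.09029108, 0.08616314]), np.float64(0.3571428571428571))
at [ 0.4996 -0.0662  0.1944  0.2831] F [-0.   1.1 -0.4] w 0.6 g 0.0 t 4.07 z-axis [-7.e-04  4.e-04 -1.e+00]
[[0, 0, 0.03, -0.0002, 0.0, -0.0006, 0.6]]
```

>>> {"api": "drive_tool", "payload": {"rows": [[0, 0, 0, 0.001, 0, 0.014, 0.6], [0, 0, 0, 0, 0, 0.014, 0.6], [0, 0, 0, 0, 0, 0.013, 0.6], [0, 0, 0, 0, 0, 0, 0.6], [0, 0, 0, 0, 0, 0, 0.3], [0, 0, 0, 0, 0, 0, 0.2], [0, 0, 0, 0, 0, 0, 0.2], [0, 0, 0, 0, 0, 0, 0.2]], "force": 30}}

```text
time: 4.73
tool_pos: [0.4998, -0.0635, 0.1545]
tcp_rot: [1.88, 2.515, 0.001]
wrist_force: [-0.5, -0.4, -1.2]
width: 0.351
grip_force: 30.9
```

```bash
python3 - <<'E'
from h import *
rows([],0)
A=[]
p=read_camera('side'); A=cv2.resize(p['color'][130:260,250:400,::-1],None,fx=4,fy=4,interpolation=2); cv2.imwrite('pics/g1.png',A)
E
```

```text
at [ 0.4998 -0.0635  0.1545  0.2869] F [-0.5 -0.4 -1.2] w 0.351 g 30.877066268585622 t 4.73 z-axis [ 1.5e-03 -2.0e-04 -1.0e+00]
```

View pics/g1.png

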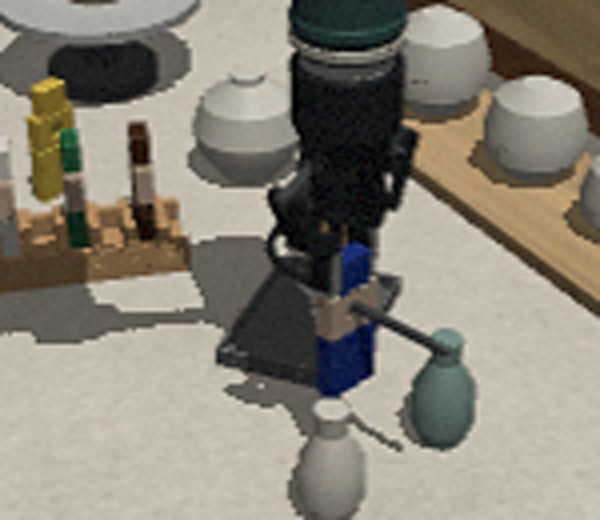

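```bash
cat >> h.py <<'E'
def along(s1,z,claw,step=.009,s0=None):
    s,c=cur()
    from scipy.optimize import minimize_scalar
    ss=np.linspace(0,STOT,3000); P=np.array([railworld(RR,t)[0][:2] for t in ss]); k=np.argmin(np.hypot(*(P-c[:2]).T)); s0=ss[k] 
    e=c[:2]-P[k]; a=railworld(RR,s0)[1]; print('s',round(s0,4),'left off',(e@np.array([-np.sin(a),np.cos(a)])).round(4))
    W=[]; t=s0
    while t<s1-1e-6:
        t=min(t+(.0055 if .1408-.004<t<.1408+.058 else step),s1); W.append(railtcp(t,z))
    rows(W,claw)
E
python3 - <<'E'
from h import *
along(.3046,.1583,.2)
E
```

```text
s 0.0917 left off -0.0008
at [ 0.4998 -0.0636  0.1544  0.2867] F [ 0.9 -0.2  0.3] w 0.352 g 30.955528412014246 t 4.78 z-axis [ 1.4e-03 -2.0e-04 -1.0e+00]
[[0, 0, 0.24, 0.009, -0.0008, -0.0039, 0.2], [0, 0, -0.0, 0.009, 0.0, -0.0, 0.2], [0, 0, -0.0, 0.009, 0.0, -0.0, 0.2], [0, 0, -0.0, 0.009, -0.0, -0.0, 0.2], [0, 0, -0.0, 0.009, 0.0, -0.0, 0.2], [0, 0, 5.57, 0.009, 0.0002, -0.0, 0.2], [0, 0, 6.3, 0.0055, 0.0003, -0.0, 0.2], [0, 0, 6.3, 0.0055, 0.0003, -0.0, 0.2]]
[[0, 0, 6.3, 0.0055, 0.0003, -0.0, 0.2], [0, 0, 6.3, 0.0055, 0.0003, -0.0, 0.2], [0, 0, 6.3, 0.0055, 0.0003, -0.0, 0.2], [0, 0, 6.3, 0.0055, 0.0003, -0.0, 0.2], [0, 0, 6.3, 0.0055, 0.0003, -0.0, 0.2], [0, 0, 6.3, 0.0055, 0.0003, -0.0, 0.2], [0, 0, 6.3, 0.0055, 0.0003, -0.0, 0.2], [0, 0, 6.3, 0.0055, 0.0003, -0.0, 0.2]]
[[0, 0, 0.16, 0.009, 0.0, -0.0, 0.2], [0, 0, -0.0, 0.009, 0.0, -0.0, 0.2], [0, 0, -0.0, 0.009, 0.0, -0.0, 0.2], [0, 0, -0.0, 0.009, -0.0, -0.0, 0.2], [0, 0, -0.0, 0.009, 0.0, -0.0, 0.2], [0, 0, -0.0, 0.009, 0.0, -0.0, 0.2], [0, 0, -0.0, 0.009, -0.0, -0.0, 0.2], [0, 0, -0.0, 0.009, 0.0, -0.0, 0.2]]
[[0, 0, -0.0, 0.009, -0.0, -0.0, 0.2], [0, 0, -0.0, 0.009, -0.0, -0.0, 0.2], [0, 0, -0.0, 0.009, 0.0, -0.0, 0.2], [0, 0, -0.0, 0.0049, 0.0, -0.0, 0.2]]
```

>>> {"api": "drive_tool", "payload": {"rows": [[0, 0, 0.2, 0, -0.0008, -0.002, 0.2], [0, 0, 0, 0, 0, -0.002, 0.2], [0, 0, 0, 0.008, 0, 0, 0.2], [0, 0, 0, 0.009, 0, 0, 0.2], [0, 0, 0, 0.009, 0, 0, 0.2], [0, 0, 0, 0.009, 0, 0, 0.2], [0, 0, 0, 0.009, 0, 0, 0.2], [0, 0, 0, 0, 0, 0, 0.2]]}}

```text
time: 5.45
tool_pos: [0.4854, -0.0199, 0.1573]
tcp_rot: [-1.883, -2.513, -0.0]
wrist_force: [-0.6, 1.0, -0.0]
width: 0.353
grip_force: 30.9
```

```bash
python3 - <<'E'
from h import *
along(.3046,.1583,.2)
E
```

```text
s 0.1377 left off 0.0008
at [ 0.4854 -0.0199  0.1573  0.2845] F [-0.6  1.  -0. ] w 0.353 g 30.891214488074183 t 5.45 z-axis [-8.e-04  8.e-04 -1.e+00]
[[0, 0, 2.82, 0.0055, 0.0009, -0.001, 0.2], [0, 0, 6.3, 0.0055, 0.0003, -0.0, 0.2], [0, 0, 6.3, 0.0055, 0.0003, -0.0, 0.2], [0, 0, 6.3, 0.0055, 0.0003, -0.0, 0.2], [0, 0, 6.3, 0.0055, 0.0003, -0.0, 0.2], [0, 0, 6.3, 0.0055, 0.0003, -0.0, 0.2], [0, 0, 6.3, 0.0055, 0.0003, -0.0, 0.2], [0, 0, 6.3, 0.0055, 0.0003, -0.0, 0.2]]
[[0, 0, 6.3, 0.0055, 0.0003, -0.0, 0.2], [0, 0, 6.3, 0.0055, 0.0003, -0.0, 0.2], [0, 0, 6.3, 0.0055, 0.0003, -0.0, 0.2], [0, 0, 3.03, 0.0055, 0.0002, -0.0, 0.2], [0, 0, -0.0, 0.009, -0.0, -0.0, 0.2], [0, 0, -0.0, 0.009, -0.0, -0.0, 0.2], [0, 0, -0.0, 0.009, 0.0, -0.0, 0.2], [0, 0, -0.0, 0.009, 0.0, -0.0, 0.2]]
[[0, 0, -0.0, 0.009, -0.0, -0.0, 0.2], [0, 0, -0.0, 0.009, 0.0, -0.0, 0.2], [0, 0, -0.0, 0.009, 0.0, -0.0, 0.2], [0, 0, -0.0, 0.009, 0.0, -0.0, 0.2], [0, 0, -0.0, 0.009, 0.0, -0.0, 0.2], [0, 0, -0.0, 0.009, 0.0, -0.0, 0.2], [0, 0, -0.0, 0.009, 0.0, -0.0, 0.2], [0, 0, -0.0, 0.0019, 0.0, -0.0, 0.2]]
```

>>> {"api": "drive_tool", "payload": {"rows": [[0, 0, 2.8, 0.0055, 0.0008, -0.0008, 0.2], [0, 0, 6.3, 0.0055, 0.0003, 0, 0.2], [0, 0, 6.3, 0.0055, 0.0003, 0, 0.2], [0, 0, 6.3, 0.0055, 0.0003, 0, 0.2], [0, 0, 6.3, 0.0055, 0.0003, 0, 0.2], [0, 0, 0, 0, 0, 0, 0.2]]}}

```text
time: 5.95
tool_pos: [0.4852, 0.0064, 0.1584]
tcp_rot: [-2.44, -1.979, -0.0]
wrist_force: [0.5, -0.5, -1.0]
width: 0.348
grip_force: 30.9
```

```bash
python3 - <<'E'
from h import *
along(.3046,.1583,.2)
E
```

```text
s 0.1643 left off -0.0011
at [ 0.4852  0.0064  0.1584 -0.2076] F [ 0.5 -0.5 -1. ] w 0.348 g 30.893901893869042 t 5.95 z-axis [ 2.e-04  2.e-04 -1.e+00]
[[0, 0, 5.16, 0.0055, -0.0009, 0.0001, 0.2], [0, 0, 6.3, 0.0055, 0.0003, -0.0, 0.2], [0, 0, 6.3, 0.0055, 0.0003, -0.0, 0.2], [0, 0, 6.3, 0.0055, 0.0003, -0.0, 0.2], [0, 0, 6.3, 0.0055, 0.0003, -0.0, 0.2], [0, 0, 6.3, 0.0055, 0.0003, -0.0, 0.2], [0, 0, 4.0, 0.0055, 0.0003, -0.0, 0.2], [0, 0, -0.0, 0.009, 0.0, -0.0, 0.2]]
[[0, 0, -0.0, 0.009, 0.0, -0.0, 0.2], [0, 0, -0.0, 0.009, -0.0, -0.0, 0.2], [0, 0, -0.0, 0.009, 0.0, -0.0, 0.2], [0, 0, -0.0, 0.009, -0.0, -0.0, 0.2], [0, 0, -0.0, 0.009, -0.0, -0.0, 0.2], [0, 0, -0.0, 0.009, 0.0, -0.0, 0.2], [0, 0, -0.0, 0.009, 0.0, -0.0, 0.2], [0, 0, -0.0, 0.009, -0.0, -0.0, 0.2]]
[[0, 0, -0.0, 0.009, 0.0, -0.0, 0.2], [0, 0, -0.0, 0.009, 0.0, -0.0, 0.2], [0, 0, -0.0, 0.0028, 0.0, -0.0, 0.2]]
```

>>> {"api": "drive_tool", "payload": {"rows": [[0, 0, 5.2, 0.0055, -0.0008, 0, 0.2], [0, 0, 6.3, 0.0055, 0.0003, 0, 0.2], [0, 0, 6.3, 0.0055, 0.0003, 0, 0.2], [0, 0, 6.3, 0.0055, 0.0003, 0, 0.2], [0, 0, 6.3, 0.0055, 0.0003, 0, 0.2], [0, 0, 6.3, 0.0055, 0.0003, 0, 0.2], [0, 0, 4, 0.0055, 0.0003, 0, 0.2], [0, 0, 0, 0, 0, 0, 0.2]]}}

```text
time: 6.62
tool_pos: [0.5053, 0.0377, 0.1585]
tcp_rot: [2.974, 1.013, 0.001]
wrist_force: [-0.7, -0.2, -0.9]
width: 0.352
grip_force: 30.9
```

```bash
python3 - <<'E'
from h import *
along(.3046,.1583,.2)
E
```

```text
s 0.2031 left off -0.0008
at [ 0.5053  0.0377  0.1585 -0.9143] F [-0.7 -0.2 -0.9] w 0.352 g 30.89511662721634 t 6.62 z-axis [ 8.e-04 -1.e-04 -1.e+00]
[[0, 0, 0.18, 0.009, -0.0008, 0.0002, 0.2], [0, 0, -0.0, 0.009, -0.0, -0.0, 0.2], [0, 0, -0.0, 0.009, 0.0, -0.0, 0.2], [0, 0, -0.0, 0.009, 0.0, -0.0, 0.2], [0, 0, -0.0, 0.009, 0.0, -0.0, 0.2], [0, 0, -0.0, 0.009, 0.0, -0.0, 0.2], [0, 0, -0.0, 0.009, -0.0, -0.0, 0.2], [0, 0, -0.0, 0.009, 0.0, -0.0, 0.2]]
[[0, 0, -0.0, 0.009, 0.0, -0.0, 0.2], [0, 0, -0.0, 0.009, 0.0, -0.0, 0.2], [0, 0, -0.0, 0.009, -0.0, -0.0, 0.2], [0, 0, -0.0, 0.0025, 0.0, -0.0, 0.2]]
```

Then lower 3 mm and release.

>>> {"api": "drive_tool", "payload": {"rows": [[0, 0, 0.2, 0.009, -0.0008, 0, 0.2], [0, 0, 0, 0.012, 0, 0, 0.2], [0, 0, 0, 0.013, 0, 0, 0.2], [0, 0, 0, 0.013, 0, 0, 0.2], [0, 0, 0, 0.013, 0, 0, 0.2], [0, 0, 0, 0.013, 0, 0, 0.2], [0, 0, 0, 0.013, 0, 0, 0.2], [0, 0, 0, 0.01, 0, 0, 0.2]]}}

```text
time: 7.28
tool_pos: [0.5818, 0.0974, 0.1582]
tcp_rot: [-2.976, -1.006, -0.0]
wrist_force: [0.0, -0.7, -1.3]
width: 0.348
grip_force: 30.9
```

>>> {"api": "drive_tool", "payload": {"rows": [[0, 0, 0, 0.005, 0, 0, 0.2], [0, 0, 0, 0, 0, 0.0015, 0.2], [0, 0, 0, 0, 0, 0.0015, 0.2], [0, 0, 0, 0, 0, 0, 0.2], [0, 0, 0, 0, 0, 0, 0.38], [0, 0, 0, 0, 0, 0, 0.45], [0, 0, 0, 0, 0, 0, 0.6], [0, 0, 0, 0, 0, 0, 0.6]]}}

```text
time: 7.95
tool_pos: [0.5844, 0.0991, 0.1558]
tcp_rot: [2.977, 1.004, 0.001]
wrist_force: [0.3, -0.5, -0.5]
width: 0.598
grip_force: 0.0
```

```bash
python3 - <<'E'
from h import *
along(.31,.1583,.2)
c=cur()[1]; y=CC[2]+np.pi/2
# lift, then above green tile
rows([[c[0],c[1],.21,c[3]],[CC[0],CC[1],.19,y]],.6)
print(railworld(RR,.3046))
E
```

```text
s 0.3033 left off -0.0002
at [ 0.5844  0.0991  0.1558 -0.9201] F [ 0.3 -0.5 -0.5] w 0.598 g 0.0 t 7.95 z-axis [ 7.e-04  1.e-04 -1.e+00]
[[0, 0, -0.15, 0.0067, -0.0002, -0.0025, 0.2]]
at [ 0.5844  0.0991  0.1558 -0.9201] F [ 0.3 -0.5 -0.5] w 0.598 g 0.0 t 7.95 z-axis [ 7.e-04  1.e-04 -1.e+00]
[[0, 0, -0.0, 0.0, 0.0, -0.0271, 0.6], [0, 0, -0.0, 0.0, 0.0, -0.0271, 0.6], [0, 0, -6.86, -0.0001, -0.0128, 0.0011, 0.6], [0, 0, -6.86, 0.0014, -0.0127, 0.0011, 0.6], [0, 0, -6.86, 0.0029, -0.0125, 0.0011, 0.6], [0, 0, -6.86, 0.0044, -0.012, 0.0011, 0.6], [0, 0, -6.86, 0.0058, -0.0114, 0.0011, 0.6], [0, 0, -6.86, 0.0071, -0.0106, 0.0011, 0.6]]
[[0, 0, -6.86, 0.0083, -0.0097, 0.0011, 0.6], [0, 0, -6.86, 0.0094, -0.0087, 0.0011, 0.6], [0, 0, -6.86, 0.0104, -0.0075, 0.0011, 0.6], [0, 0, -6.86, 0.0112, -0.0062, 0.0011, 0.6], [0, 0, -6.86, 0.0119, -0.0048, 0.0011, 0.6], [0, 0, -6.86, 0.0123, -0.0034, 0.0011, 0.6], [0, 0, -6.86, 0.0127, -0.0019, 0.0011, 0.6], [0, 0, -6.86, 0.0128, -0.0003, 0.0011, 0.6]]
[[0, 0, -6.86, 0.0127, 0.0012, 0.0011, 0.6], [0, 0, -6.86, 0.0125, 0.0027, 0.0011, 0.6], [0, 0, -6.86, 0.0121, 0.0042, 0.0011, 0.6], [0, 0, -6.86, 0.0115, 0.0056, 0.0011, 0.6]]
(array([0.58535647, 0.10000897, 0.22907934]), np.float64(0.653272750784088))
```

>>> {"api": "drive_tool", "payload": {"rows": [[0, 0, 0, 0, 0, -0.027, 0.6], [0, 0, 0, 0, 0, -0.027, 0.6], [0, 0, -6.9, 0, -0.013, 0.001, 0.6], [0, 0, -6.9, 0.0015, -0.0125, 0.001, 0.6], [0, 0, -6.9, 0.003, -0.0125, 0.001, 0.6], [0, 0, -6.9, 0.0045, -0.012, 0.001, 0.6], [0, 0, -6.9, 0.006, -0.0115, 0.001, 0.6], [0, 0, -6.9, 0.007, -0.0105, 0.001, 0.6]]}}

```text
time: 8.62
tool_pos: [0.5372, 0.1606, 0.2036]
tcp_rot: [2.424, 1.999, 0.001]
wrist_force: [0.4, -0.3, -0.1]
width: 0.6
grip_force: 0.0
```

>>> {"api": "drive_tool", "payload": {"rows": [[0, 0, -6.9, 0.0085, -0.0095, 0.001, 0.6], [0, 0, -6.9, 0.0095, -0.0085, 0.001, 0.6], [0, 0, -6.9, 0.0105, -0.0075, 0.001, 0.6], [0, 0, -6.9, 0.011, -0.006, 0.001, 0.6], [0, 0, -6.9, 0.012, -0.005, 0.001, 0.6], [0, 0, -6.9, 0.0125, -0.0035, 0.001, 0.6], [0, 0, -6.9, 0.0125, -0.002, 0.001, 0.6], [0, 0, -6.9, 0.013, -0.0005, 0.001, 0.6]]}}

```text
time: 9.28
tool_pos: [0.4736, 0.2411, 0.1957]
tcp_rot: [1.221, 2.894, 0.001]
wrist_force: [0.5, 0.5, 0.7]
width: 0.599
grip_force: 0.0
```

```bash
python3 - <<'E'
from h import *
rows([[CC[0],CC[1],.18,CC[2]+np.pi/2]],.6)
A=[]
t=read_camera('top'); s=read_camera('side'); V=RR.copy(); V[3]=.3046; H=railscene(V)
a=draw(t,H,'',(250,130,400,230),3.2); b=draw(s,H,'',(250,140,400,250),3.2)
w=max(a.shape[1],b.shape[1]); cv2.imwrite('pics/c1.png',np.vstack([a,b])[:600])
print(a.shape,b.shape)
E
```

```text
at [0.4736 0.2411 0.1957 0.772 ] F [0.5 0.5 0.7] w 0.599 g 0.0 t 9.28 z-axis [ 6.e-04  2.e-04 -1.e+00]
[[0, 0, -6.63, 0.0124, 0.0014, 0.0039, 0.6], [0, 0, -6.63, 0.0122, 0.0028, 0.0039, 0.6], [0, 0, -6.63, 0.0118, 0.0042, 0.0039, 0.6], [0, 0, -6.63, 0.0112, 0.0055, 0.0039, 0.6]]
(320, 480, 3) (352, 480, 3)
```

```bash
python3 -c "
import cv2
a=cv2.imread('pics/c1.png');h=a.shape[0];cv2.imwrite('pics/c1.png',a[:600])"
```

```text
(no output)
```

View pics/c1.png

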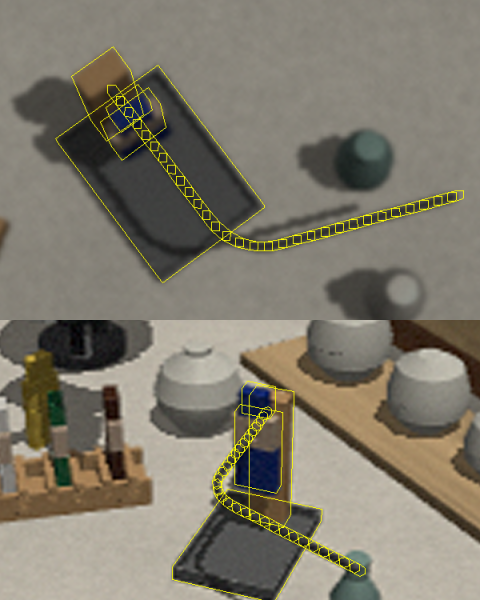

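>>> {"api": "drive_tool", "payload": {"rows": [[0, 0, -6.6, 0.0125, 0.0015, 0.004, 0.6], [0, 0, -6.6, 0.012, 0.003, 0.004, 0.6], [0, 0, -6.6, 0.012, 0.004, 0.004, 0.6], [0, 0, -6.6, 0.011, 0.0055, 0.004, 0.6], [0, 0, 0, 0, 0, 0, 0.6]]}}

```text
time: 9.8
tool_pos: [0.4428, 0.2808, 0.1788]
tcp_rot: [-0.536, -3.094, 0.001]
wrist_force: [-0.3, -0.2, 0.4]
width: 0.601
grip_force: 0.0
```

```bash
python3 - <<'E'
from h import *
rows([[CC[0],CC[1],.0995,CC[2]+np.pi/2]],.6,.02)
E
```

```text
at [0.4428 0.2808 0.1788 1.2275] F [-0.3 -0.2  0.4] w 0.601 g 0.0 t 9.8 z-axis [-1.3e-03 -2.0e-04 -1.0e+00]
[[0, 0, -0.11, -0.0, -0.0, 0.0198, 0.6], [0, 0, -0.11, -0.0, -0.0, 0.0198, 0.6], [0, 0, -0.11, -0.0, -0.0, 0.0198, 0.6], [0, 0, -0.11, -0.0, -0.0, 0.0198, 0.6]]
```

>>> {"api": "drive_tool", "payload": {"rows": [[0, 0, -0.2, 0, 0, 0.02, 0.6], [0, 0, -0.2, 0, 0, 0.02, 0.6], [0, 0, 0, 0, 0, 0.02, 0.6], [0, 0, 0, 0, 0, 0.019, 0.6], [0, 0, 0, 0, 0, 0, 0.5], [0, 0, 0, 0, 0, 0, 0.3], [0, 0, 0, 0, 0, 0, 0.2], [0, 0, 0, 0, 0, 0, 0.2]], "force": 30}}

```text
time: 10.47
tool_pos: [0.4444, 0.2801, 0.1013]
tcp_rot: [0.529, 3.096, 0.0]
wrist_force: [0.3, 0.4, -0.7]
width: 0.347
grip_force: 32.5
```

>>> {"api": "drive_tool", "payload": {"rows": [[0, 0, 0, 0, 0, -0.005, 0.2], [0, 0, 0, 0, 0, -0.015, 0.2], [0, 0, 0, 0, 0, -0.02, 0.2], [0, 0, 0, 0, 0, -0.025, 0.2], [0, 0, 0, 0, 0, -0.03, 0.2], [0, 0, 0, 0, 0, -0.03, 0.2], [0, 0, 0, 0, 0, -0.02, 0.2], [0, 0, 0, 0, 0, 0, 0.2]]}}

```text
time: 11.13
tool_pos: [0.4466, 0.282, 0.2524]
tcp_rot: [0.526, 3.088, 0.011]
wrist_force: [0.8, -0.1, -0.6]
width: 0.346
grip_force: 32.6
```

```bash
python3 - <<'E'
from h import *
z=.248
# via points: round in front (robot side) of drying leg, then to beyond tip
e=railtcp(-.06,z); print(e)
rows([[.43,.05,z,.75],e],.2)
s=read_camera('side'); t=read_camera('top')
a=cv2.resize(s['color'][90:240,180:330,::-1],None,fx=3.5,fy=3.5,interpolation=2); cv2.imwrite('pics/d1.png',a)
E
```

```text
[np.float64(0.5412734953579303), np.float64(-0.2095523573795201), 0.248, np.float64(0.28247642398919126)]
at [0.4466 0.282  0.2524 1.2335] F [ 0.8 -0.1 -0.6] w 0.346 g 32.6076865196228 t 11.13 z-axis [ 0.0097  0.0053 -0.9999]
[[0, 0, 4.62, -0.0102, -0.0374, 0.0007, 0.2], [0, 0, 4.62, -0.0132, -0.0365, 0.0007, 0.2], [0, 0, 4.62, -0.0161, -0.0353, 0.0007, 0.2], [0, 0, 4.62, -0.0188, -0.0339, 0.0007, 0.2], [0, 0, 4.62, -0.0215, -0.0323, 0.0007, 0.2], [0, 0, 4.62, -0.024, -0.0304, 0.0007, 0.2], [0, 0, 3.35, -0.0332, -0.0119, -0.0, 0.2], [0, 0, 3.35, -0.0339, -0.01, -0.0, 0.2]]
[[0, 0, 3.35, -0.0344, -0.008, -0.0, 0.2], [0, 0, 3.35, -0.0348, -0.006, -0.0, 0.2], [0, 0, 3.35, -0.0351, -0.0039, -0.0, 0.2], [0, 0, 3.35, -0.0353, -0.0019, -0.0, 0.2], [0, 0, 3.35, -0.0353, 0.0002, -0.0, 0.2], [0, 0, 3.35, -0.0352, 0.0023, -0.0, 0.2]]
```

View pics/d1.png

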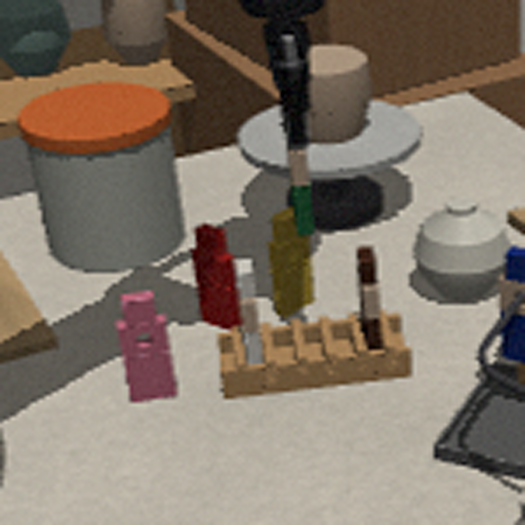

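>>> {"api": "drive_tool", "payload": {"rows": [[0, 0, 4.6, -0.01, -0.0375, -0.002, 0.2], [0, 0, 4.6, -0.013, -0.0365, -0.002, 0.2], [0, 0, 4.6, -0.016, -0.0355, -0.002, 0.2], [0, 0, 4.6, -0.019, -0.034, -0.002, 0.2], [0, 0, 4.6, -0.0215, -0.0325, -0.002, 0.2], [0, 0, 4.6, -0.024, -0.0305, 0, 0.2], [0, 0, 3.4, -0.033, -0.012, 0, 0.2], [0, 0, 3.4, -0.034, -0.01, 0, 0.2]]}}

```text
time: 11.9
tool_pos: [0.4524, -0.0187, 0.2533]
tcp_rot: [-1.423, -2.798, 0.002]
wrist_force: [1.5, 0.7, -1.0]
width: 0.344
grip_force: 32.6
```

>>> {"api": "drive_tool", "payload": {"rows": [[0, 0, 3.4, -0.0345, -0.008, 0, 0.2], [0, 0, 3.4, -0.035, -0.006, 0, 0.2], [0, 0, 3.4, -0.035, -0.004, 0, 0.2], [0, 0, 3.4, -0.035, -0.002, 0, 0.2], [0, 0, 3.4, -0.0355, 0, 0, 0.2], [0, 0, 3.4, -0.035, 0.0025, 0, 0.2], [0, 0, 0, 0, 0, 0, 0.2], [0, 0, 0, 0, 0, 0, 0.2]]}}

```text
time: 12.57
tool_pos: [0.5363, -0.213, 0.2523]
tcp_rot: [-1.893, -2.501, 0.002]
wrist_force: [-0.5, 0.3, -1.7]
width: 0.348
grip_force: 32.5
```

```bash
python3 - <<'E'
from h import *
rows([railtcp(-.05,.159)],.2,.03)
E
```

```text
at [ 0.5363 -0.213   0.2523  0.2748] F [-0.5  0.3 -1.7] w 0.348 g 32.52499222755432 t 12.57 z-axis [-0.0048  0.0022 -1.    ]
[[0, 0, -0.11, 0.003, 0.0014, 0.0233, 0.2], [0, 0, -0.11, 0.003, 0.0014, 0.0233, 0.2], [0, 0, -0.11, 0.003, 0.0014, 0.0233, 0.2], [0, 0, -0.11, 0.003, 0.0014, 0.0233, 0.2]]
```

>>> {"api": "drive_tool", "payload": {"rows": [[0, 0, -0.1, 0.003, 0.0014, 0.023, 0.2], [0, 0, -0.1, 0.003, 0.0014, 0.023, 0.2], [0, 0, -0.1, 0.003, 0.0014, 0.023, 0.2], [0, 0, -0.1, 0.003, 0.0014, 0.024, 0.2], [0, 0, 0, 0, 0, 0, 0.2], [0, 0, 0, 0, 0, 0, 0.2], [0, 0, 0, 0, 0, 0, 0.2]]}}

```text
time: 13.15
tool_pos: [0.5395, -0.1983, 0.163]
tcp_rot: [1.883, 2.515, 0.0]
wrist_force: [0.7, 1.1, -0.6]
width: 0.346
grip_force: 32.5
```

```bash
python3 - <<'E'
from h import *
s_,c=cur(); rows([railtcp(-.028,.159)],.2,.01)
t=read_camera('top'); s=read_camera('side')
V=railscene(RR)[:-2]
T=[place(b,c[0],c[1],c[3]-np.pi/2+np.pi,c[2]-.0893) for b in tile()]
th=np.linspace(0,6.28,16); T.append(place([[-.008,.008*np.cos(a),.07+.008*np.sin(a)] for a in th],c[0],c[1],c[3]+np.pi/2+np.pi,c[2]-.0893))
raw=draw(s,[],'',(310,150,390,265),5); a=draw(s,V+T,'',(310,150,390,265),5)
cv2.imwrite('pics/e1.png',np.hstack([raw,a]))
E
```

```text
at [ 0.5395 -0.1983  0.163   0.2856] F [ 0.7  1.1 -0.6] w 0.346 g 32.504106760025024 t 13.15 z-axis [ 1.e-04 -1.e-04 -1.e+00]
[[0, 0, 0.06, 0.0069, -0.0005, 0.0013, 0.2], [0, 0, 0.06, 0.0069, -0.0005, 0.0013, 0.2], [0, 0, 0.06, 0.0069, -0.0005, 0.0013, 0.2]]
```

View pics/e1.png

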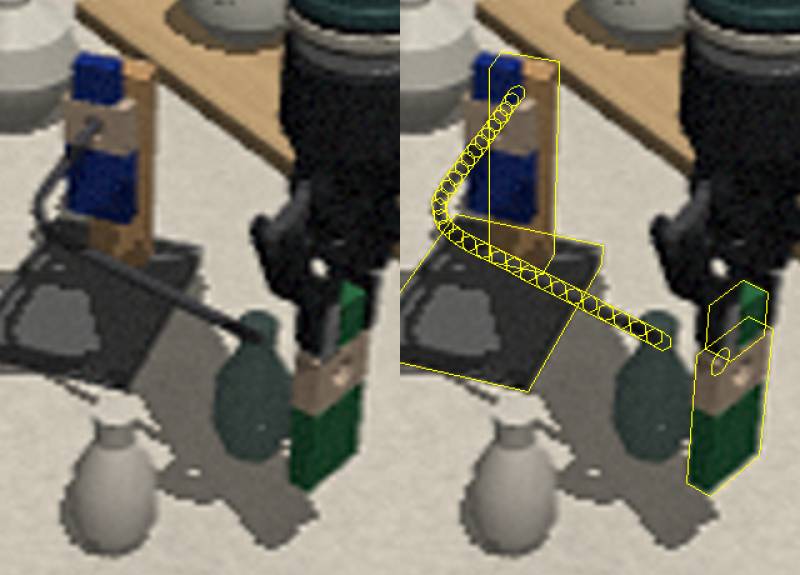

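>>> {"api": "drive_tool", "payload": {"rows": [[0, 0, 0, 0.007, -0.0005, 0.0015, 0.2], [0, 0, 0, 0.007, -0.0005, 0.0015, 0.2], [0, 0, 0, 0.007, -0.0005, 0.001, 0.2], [0, 0, 0, 0, 0, 0, 0.2], [0, 0, 0, 0, 0, 0, 0.2], [0, 0, 0, 0, 0, 0, 0.2]]}}

```text
time: 13.75
tool_pos: [0.5322, -0.179, 0.1585]
tcp_rot: [1.883, 2.514, -0.0]
wrist_force: [0.5, 0.2, -1.7]
width: 0.342
grip_force: 32.5
```

```bash
python3 - <<'E'
from h import *
s=read_camera('side'); rows([railtcp(.02,.159)],.2,.007)
p,c=cur(); a=railworld(RR,0)[1]; w=railworld(RR,0)[0][:2]; e=c[:2]-w; print('s',e@[np.cos(a),np.sin(a)],'left',e@[-np.sin(a),np.cos(a)])
E
```

```text
at [ 0.5323 -0.1792  0.1586  0.2847] F [ 0.4  0.2 -1.2] w 0.345 g 32.511447072029114 t 13.8 z-axis [ 4.e-04 -3.e-04 -1.e+00]
[[0, 0, 0.02, 0.0069, 0.0, -0.0001, 0.2], [0, 0, 0.02, 0.0069, 0.0, -0.0001, 0.2], [0, 0, 0.02, 0.0069, 0.0, -0.0001, 0.2], [0, 0, 0.02, 0.0069, 0.0, -0.0001, 0.2], [0, 0, 0.02, 0.0069, 0.0, -0.0001, 0.2], [0, 0, 0.02, 0.0069, 0.0, -0.0001, 0.2], [0, 0, 0.02, 0.0069, 0.0, -0.0001, 0.2]]
s -0.02833832390697832 left 0.00013726603573505167
```

>>> {"api": "drive_tool", "payload": {"rows": [[0, 0, 0, 0.005, 0, 0, 0.2], [0, 0, 0, 0.005, 0, 0, 0.2], [0, 0, 0, 0.004, 0, 0, 0.2], [0, 0, 0, 0.004, 0, 0, 0.2], [0, 0, 0, 0.002, 0, 0, 0.2], [0, 0, 0, 0, 0, 0, 0.2]]}}

```text
time: 14.3
tool_pos: [0.5264, -0.1593, 0.1584]
tcp_rot: [-1.883, -2.514, -0.0]
wrist_force: [-0.7, 0.4, -1.2]
width: 0.344
grip_force: 32.5
```

>>> {"api": "drive_tool", "payload": {"rows": [[0, 0, 0, 0.004, 0, 0, 0.2], [0, 0, 0, 0.004, 0, 0, 0.2], [0, 0, 0, 0.004, 0, 0, 0.2], [0, 0, 0, 0.004, 0, 0, 0.2], [0, 0, 0, 0.004, 0, 0, 0.2], [0, 0, 0, 0, 0, 0, 0.2]]}}

```text
time: 14.8
tool_pos: [0.5206, -0.1399, 0.1583]
tcp_rot: [-1.883, -2.514, -0.0]
wrist_force: [0.3, -0.5, -1.4]
width: 0.345
grip_force: 32.5
```

```bash
python3 - <<'E'
from h import *
along(.262,.159,.2)
s=read_camera('side'); cv2.imwrite('pics/f1.png',draw(s,[],'',(310,150,390,265),5))
E
```

```text
s 0.0126 left off 0.0004
at [ 0.5206 -0.1399  0.1583  0.2851] F [ 0.3 -0.5 -1.4] w 0.345 g 32.50797986984253 t 14.8 z-axis [-3.e-04  4.e-04 -1.e+00]
[[0, 0, 0.15, 0.009, 0.0005, -0.0007, 0.2], [0, 0, -0.0, 0.009, -0.0, -0.0, 0.2], [0, 0, -0.0, 0.009, 0.0, -0.0, 0.2], [0, 0, -0.0, 0.009, -0.0, -0.0, 0.2], [0, 0, -0.0, 0.009, -0.0, -0.0, 0.2], [0, 0, -0.0, 0.009, 0.0, -0.0, 0.2], [0, 0, -0.0, 0.009, -0.0, -0.0, 0.2], [0, 0, -0.0, 0.009, 0.0, -0.0, 0.2]]
[[0, 0, -0.0, 0.009, -0.0, -0.0, 0.2], [0, 0, -0.0, 0.009, 0.0, -0.0, 0.2], [0, 0, -0.0, 0.009, 0.0, -0.0, 0.2], [0, 0, -0.0, 0.009, 0.0, -0.0, 0.2], [0, 0, -0.0, 0.009, 0.0, -0.0, 0.2], [0, 0, -0.0, 0.009, 0.0, -0.0, 0.2], [0, 0, 3.79, 0.0055, 0.0001, -0.0, 0.2], [0, 0, 6.3, 0.0055, 0.0003, -0.0, 0.2]]
[[0, 0, 6.3, 0.0055, 0.0003, -0.0, 0.2], [0, 0, 6.3, 0.0055, 0.0003, -0.0, 0.2], [0, 0, 6.3, 0.0055, 0.0003, -0.0, 0.2], [0, 0, 6.3, 0.0055, 0.0003, -0.0, 0.2], [0, 0, 6.3, 0.0055, 0.0003, -0.0, 0.2], [0, 0, 6.3, 0.0055, 0.0003, -0.0, 0.2], [0, 0, 6.3, 0.0055, 0.0003, -0.0, 0.2], [0, 0, 6.3, 0.0055, 0.0003, -0.0, 0.2]]
[[0, 0, 6.3, 0.0055, 0.0003, -0.0, 0.2], [0, 0, 1.94, 0.009, 0.0003, -0.0, 0.2], [0, 0, -0.0, 0.009, 0.0, -0.0, 0.2], [0, 0, -0.0, 0.009, 0.0, -0.0, 0.2], [0, 0, -0.0, 0.009, 0.0, -0.0, 0.2], [0, 0, -0.0, 0.009, 0.0, -0.0, 0.2], [0, 0, -0.0, 0.009, -0.0, -0.0, 0.2], [0, 0, -0.0, 0.0089, -0.0, -0.0, 0.2]]
```

View pics/f1.png

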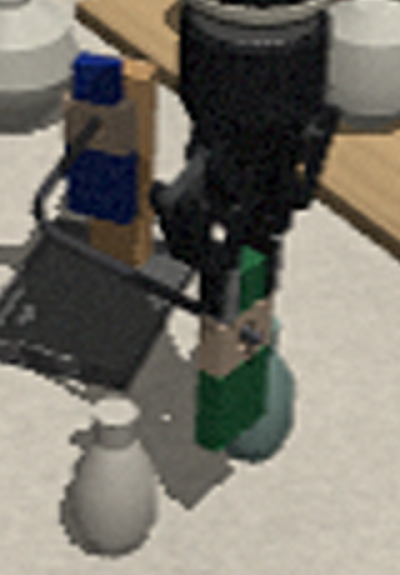

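The rod tip shows through the green tile's hole at (250,335), so the tile is threaded. The forces are small, so I'll slide on to s≈0.138.

>>> {"api": "drive_tool", "payload": {"rows": [[0, 0, 0.1, 0.01, 0.0004, -0.0007, 0.2], [0, 0, 0, 0.012, 0, 0, 0.2], [0, 0, 0, 0.012, 0, 0, 0.2], [0, 0, 0, 0.012, 0, 0, 0.2], [0, 0, 0, 0.012, 0, 0, 0.2], [0, 0, 0, 0.012, 0, 0, 0.2], [0, 0, 0, 0.01, 0, 0, 0.2], [0, 0, 0, 0, 0, 0, 0.2]]}}

```text
time: 15.52
tool_pos: [0.4981, -0.0617, 0.159]
tcp_rot: [-1.883, -2.513, -0.0]
wrist_force: [0.2, 0.3, -1.0]
width: 0.344
grip_force: 32.5
```

>>> {"api": "drive_tool", "payload": {"rows": [[0, 0, 0, 0.01, 0, 0, 0.2], [0, 0, 0, 0.01, 0, 0, 0.2], [0, 0, 0, 0.01, 0, 0, 0.2], [0, 0, 0, 0.009, 0, 0, 0.2], [0, 0, 0, 0.006, 0, 0, 0.2], [0, 0, 0, 0, 0, 0, 0.2]]}}

```text
time: 16.02
tool_pos: [0.4859, -0.0194, 0.159]
tcp_rot: [-1.884, -2.513, -0.0]
wrist_force: [-0.4, -0.0, -1.3]
width: 0.342
grip_force: 32.5
```

```bash
python3 - <<'E'
from h import *
along(.262,.159,.2)
E
```

```text
s 0.138 left off 0.0001
at [ 0.4859 -0.0194  0.159   0.284 ] F [-0.4 -0.  -1.3] w 0.342 g 32.51039743423462 t 16.02 z-axis [-4.e-04  3.e-04 -1.e+00]
[[0, 0, 3.17, 0.0055, 0.0002, -0.0, 0.2], [0, 0, 6.3, 0.0055, 0.0003, -0.0, 0.2], [0, 0, 6.3, 0.0055, 0.0003, -0.0, 0.2], [0, 0, 6.3, 0.0055, 0.0003, -0.0, 0.2], [0, 0, 6.3, 0.0055, 0.0003, -0.0, 0.2], [0, 0, 6.3, 0.0055, 0.0003, -0.0, 0.2], [0, 0, 6.3, 0.0055, 0.0003, -0.0, 0.2], [0, 0, 6.3, 0.0055, 0.0003, -0.0, 0.2]]
[[0, 0, 6.3, 0.0055, 0.0003, -0.0, 0.2], [0, 0, 6.3, 0.0055, 0.0003, -0.0, 0.2], [0, 0, 6.3, 0.0055, 0.0003, -0.0, 0.2], [0, 0, 2.65, 0.0055, 0.0002, -0.0, 0.2], [0, 0, -0.0, 0.009, 0.0, -0.0, 0.2], [0, 0, -0.0, 0.009, -0.0, -0.0, 0.2], [0, 0, -0.0, 0.009, 0.0, -0.0, 0.2], [0, 0, -0.0, 0.009, 0.0, -0.0, 0.2]]
[[0, 0, -0.0, 0.009, 0.0, -0.0, 0.2], [0, 0, -0.0, 0.009, 0.0, -0.0, 0.2], [0, 0, -0.0, 0.004, -0.0, -0.0, 0.2]]
```

>>> {"api": "drive_tool", "payload": {"rows": [[0, 0, 3.1, 0.0055, 0.0002, 0, 0.2], [0, 0, 6.3, 0.0055, 0.0003, 0, 0.2], [0, 0, 6.3, 0.0055, 0.0003, 0, 0.2], [0, 0, 6.3, 0.0055, 0.0003, 0, 0.2], [0, 0, 6.3, 0.0055, 0.0003, 0, 0.2], [0, 0, 0, 0, 0, 0, 0.2]]}}

```text
time: 16.52
tool_pos: [0.4851, 0.0071, 0.1591]
tcp_rot: [2.445, 1.972, 0.0]
wrist_force: [0.3, 0.4, -1.5]
width: 0.348
grip_force: 32.5
```

```bash
python3 - <<'E'
from h import *
along(.262,.159,.2)
E
```

```text
s 0.165 left off -0.0008
at [ 0.4851  0.0071  0.1591 -0.2133] F [ 0.3  0.4 -1.5] w 0.348 g 32.531150579452515 t 16.52 z-axis [ 3.e-04  1.e-04 -1.e+00]
[[0, 0, 5.59, 0.0054, -0.0006, 0.0001, 0.2], [0, 0, 6.3, 0.0055, 0.0003, -0.0, 0.2], [0, 0, 6.3, 0.0055, 0.0003, -0.0, 0.2], [0, 0, 6.3, 0.0055, 0.0003, -0.0, 0.2], [0, 0, 6.3, 0.0055, 0.0003, -0.0, 0.2], [0, 0, 6.3, 0.0055, 0.0003, -0.0, 0.2], [0, 0, 3.24, 0.0055, 0.0002, -0.0, 0.2], [0, 0, -0.0, 0.009, 0.0, -0.0, 0.2]]
[[0, 0, -0.0, 0.009, -0.0, -0.0, 0.2], [0, 0, -0.0, 0.009, -0.0, -0.0, 0.2], [0, 0, -0.0, 0.009, 0.0, -0.0, 0.2], [0, 0, -0.0, 0.009, -0.0, -0.0, 0.2], [0, 0, -0.0, 0.009, -0.0, -0.0, 0.2], [0, 0, -0.0, 0.0045, 0.0, -0.0, 0.2]]
```

>>> {"api": "drive_tool", "payload": {"rows": [[0, 0, 5.6, 0.0055, -0.0006, 0, 0.2], [0, 0, 6.3, 0.0055, 0.0003, 0, 0.2], [0, 0, 6.3, 0.0055, 0.0003, 0, 0.2], [0, 0, 6.3, 0.0055, 0.0003, 0, 0.2], [0, 0, 6.3, 0.0055, 0.0003, 0, 0.2], [0, 0, 6.3, 0.0055, 0.0003, 0, 0.2], [0, 0, 3.3, 0.0055, 0.0003, 0, 0.2], [0, 0, 0, 0, 0, 0, 0.2]]}}

```text
time: 17.18
tool_pos: [0.5057, 0.0382, 0.1592]
tcp_rot: [2.974, 1.013, 0.001]
wrist_force: [-0.1, -0.9, -0.8]
width: 0.346
grip_force: 32.5
```

```bash
python3 - <<'E'
from h import *
along(.258,.159,.2)
E
```

```text
s 0.2038 left off -0.0006
at [ 0.5057  0.0382  0.1592 -0.9144] F [-0.1 -0.9 -0.8] w 0.346 g 32.529319524765015 t 17.18 z-axis [ 8.e-04 -1.e-04 -1.e+00]
[[0, 0, 0.18, 0.009, -0.0006, 0.0002, 0.2], [0, 0, -0.0, 0.009, 0.0, -0.0, 0.2], [0, 0, -0.0, 0.009, -0.0, -0.0, 0.2], [0, 0, -0.0, 0.009, 0.0, -0.0, 0.2], [0, 0, -0.0, 0.009, 0.0, -0.0, 0.2], [0, 0, -0.0, 0.009, 0.0, -0.0, 0.2], [0, 0, -0.0, 0.0002, -0.0, -0.0, 0.2]]
```

>>> {"api": "drive_tool", "payload": {"rows": [[0, 0, 0.2, 0.009, -0.0006, 0, 0.2], [0, 0, 0, 0.01, 0, 0, 0.2], [0, 0, 0, 0.01, 0, 0, 0.2], [0, 0, 0, 0.01, 0, 0, 0.2], [0, 0, 0, 0.01, 0, 0, 0.2], [0, 0, 0, 0.005, 0, 0, 0.2], [0, 0, 0, 0, 0, 0.0015, 0.2], [0, 0, 0, 0, 0, 0.0015, 0.2]]}}

```text
time: 17.85
tool_pos: [0.5476, 0.0717, 0.1559]
tcp_rot: [2.976, 1.006, -0.001]
wrist_force: [0.3, -0.1, -1.4]
width: 0.345
grip_force: 32.5
```

>>> {"api": "drive_tool", "payload": {"rows": [[0, 0, 0, 0, 0, 0, 0.2], [0, 0, 0, 0, 0, 0, 0.38], [0, 0, 0, 0, 0, 0, 0.45], [0, 0, 0, 0, 0, 0, 0.6], [0, 0, 0, 0, 0, -0.015, 0.6], [0, 0, 0, 0, 0, -0.03, 0.6], [0, 0, 0, 0, 0, -0.03, 0.6], [0, 0, 0, 0, 0, -0.03, 0.6]]}}

```text
time: 18.52
tool_pos: [0.5469, 0.0712, 0.2622]
tcp_rot: [-2.977, -1.004, 0.001]
wrist_force: [0.6, -0.2, -0.2]
width: 0.596
grip_force: 0.0
```

>>> {"api": "drive_tool", "payload": {"rows": [[0, 0, 0, -0.035, 0.01, -0.02, 0.6], [0, 0, 0, -0.035, 0.01, -0.01, 0.6], [0, 0, 0, -0.035, 0.01, 0, 0.6], [0, 0, 0, -0.035, 0.01, 0, 0.6], [0, 0, 0, -0.035, 0.01, 0, 0.6], [0, 0, 0, 0, 0, 0, 0.6], [0, 0, 0, 0, 0, 0, 0.6], [0, 0, 0, 0, 0, 0, 0.6]]}}

```text
time: 19.18
tool_pos: [0.4387, -0.0743, 0.2915]
tcp_rot: [2.977, 1.003, 0.002]
wrist_force: [0.3, 0.6, -0.1]
width: 0.597
grip_force: 0.0
```

```bash
python3 - <<'E'
from h import *
rows([],0)
s=read_camera('side'); t=read_camera('top')
cv2.imwrite('pics/z1.png',np.hstack([draw(s,[],'',(235,140,375,270),2.8),draw(t,[],'',(260,130,400,260),2.8)]))
E
```

```text
at [ 0.4387 -0.0743  0.2915 -0.9209] F [ 0.3  0.6 -0.1] w 0.597 g 0.0 t 19.18 z-axis [ 1.4e-03  4.0e-04 -1.0e+00]
```

View pics/z1.png

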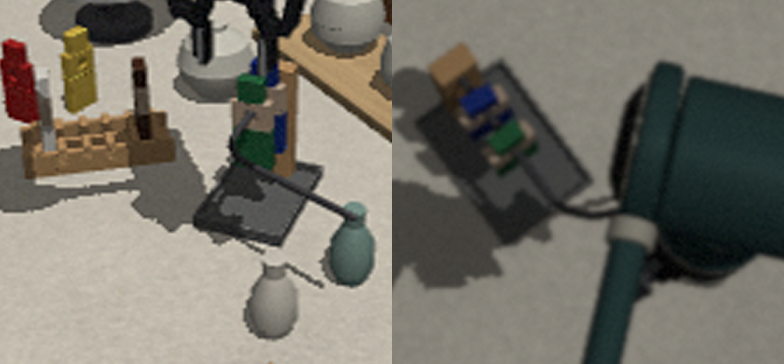

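Both tiles hang apart on the drying leg: green at (255,110) and blue behind it in the side view, and at (510,140) and (480,100) in the top view. The vases and the other rack tiles are still standing.

```bash
python3 -c "
from h import *
print(workorder.finish_job())"
```

```text
the job is handed in; nothing more can be done
None
```

The job is handed in at about 19 s: the last pictures show the blue and green tiles hanging apart on the drying leg, the gripper clear, and the bud vases and other rack tiles still standing; the bowl, round vase and brush pot weren't re-checked, and no verdict came back.

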